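Clear the spoiled carton and poise the date stamp over the good one

ROBOT

A 7-joint arm with a two-finger parallel gripper is mounted at the origin on the work surface; the furniture and walls round the work are solid. World frame = base frame: x ahead of the robot, y to its left, z up, the work surface at z = 0. Lengths are in m, angles in rad, forces in N, time in s.
With the tool pointing down it reaches from about 0.425 to 0.925 m from the base axis. Payload 6.8 kg.
Tool frame: the origin (TCP) lies at the very end of the fingers, on their centre line; the grasp point (between the pads) lies bot.tcp_to_grasp behind it (bot.tcp_to_grasp is the distance from the TCP to the grasp point, in m); z points along the fingers, y is the line along which they close (so a half turn about z gives the same grasp; the last joint's range is limited). The gripper opens to 85 mm and grips with 20 to 120 N. Pads are 22 mm wide; open, the fingers measure 114 mm over their backs; the gripper's body (76 mm by 85 mm) begins 54 mm behind the grasp point. The pads swing forward as they close: fully open they stand 13 mm farther back than shut.
Start: joints at [1.166, 0.477, 0.022, 1.555, -0.011, 1.109, -0.083], TCP at [0.197, -0.646, 0.209] pointing down, gripper open.
Joint ranges: [-2.96, 2.96], [-0.34, 2.1], [-1.41, 1.46], [0.24, 2.44], [-1.37, 4.51], [0.17, 1.92], [-2.96, 2.96]. Speed limits (rad/s): [2.39, 2.39, 3.14, 3.14, 3.14, 3.14, 3.14].

INTERFACE

Orientations are given as a unit quaternion [w, x, y, z].
In Python, from station import bot gives the robot as it stands.
- The arm moves only by the tool servo_tool, never from a script. Its argument "motion" is a list that holds one entry, the list of rows, each a list of 7 numbers: the shift along the tool's x, y, z in m, then the turn, a rotation vector about the tool's x, y, z in units of 5 degrees (1.0 is 5 degrees), then the opening, from 0 (shut) to 1 (fully open). A call has 1 to 20 rows; each row is the pose to reach, as a shift and turn from the pose commanded when the call began, along the tool's axes at that moment; what a row does not reach only later rows make up. A row lasts 1/12 s, in which the tool goes at most 41.7 mm and 7.16 degrees, less where a joint would pass 70% of its speed; a pose out of reach is approached as far as the arm can. A call with a gripper value outside its range is refused whole. The fingers move at their own pace and stop on an object; "grip_force" is the grip in N (left out, the last holds). Time passes only in rows, so rows that repeat a pose let the fingers close. It gives the time, the measured TCP pose, the force, the opening and the grip force at its end, in the units of the state.
- bot.get_obs(): the state, without advancing time (a new reading comes with each control period).
- bot.read_camera(name): name is "side" or "top"; returns a dict with "img" (480x640x3 uint8, red, green, blue), "K" (3x3 intrinsics, pixels), "k1" (the pictures are not rectified: a ray, as slopes to the right and down, at radius r is drawn at 1 + k1 r^2 times it, then the intrinsics apply), "pose" (4x4, takes a point from camera to world coordinates). Camera axes: x right, y down, z forward; pixel columns grow to the right and rows downward; lengths in m; the calibration is good to about 2 mm. A picture is of the moment at which its call begins. There is no depth.
- bot.hand_in(): hands the job in; it is judged then, once.
The state is a dict: "t": time; "q": joint angles; "joint_vel": joint speeds; "joint_torque": joint torques, N m; "eef_pos": TCP position; "tool_rot": TCP orientation; "contact_force": force on the tool from outside, world axes, zero at the start; "torque": the same for the moment, N m; "gripper_width": opening from 0.0 (shut) to 1.0 (fully open); "grasp_force": force on a finger pad.
Only numpy, scipy, OpenCV 4.12 (cv2) and the standard library are available. Lean on these libraries where they do the work, as an engineer would, in place of code of your own. Each camera call takes 0.05 s, during which the arm holds its last target. There are 200 camera calls.

TASK

Two small cartons wait on the stamping board. First put the spoiled one, with the crushed-in corner, into the open grey tray at the side and let it go there. Then pick up the date stamp from beyond the hole punch, carry it over the punch and finish while holding it upright about 1 cm above the middle of the good carton's top, its long side along the carton's long side; the stamp must never touch the carton, the good carton stays where it is, and the punch, the glue stick and the ink pad are not to be disturbed.

Things in the scene. Friction and masses are not known exactly. Their poses are not given: they have to be found in the camera images.
- board: fixed dark wooden stamping board, 120 (x) x 185 (y) x 6 mm thick, on the desk. Origin: centre of its underside; z up. Its two carton places are centred 47.5 mm to either side of the origin along its y. A low lip (top 11 mm above the desk) runs along y at x = +48 mm and at x = -48 mm (each 8 mm wide), and a ridge 6 mm wide, top 9.5 mm above the desk, lies along x between the two places.
- carton: the good carton: a small closed plain kraft cardboard box, full rectangle 76 (its x) x 46 (its y) x 24 mm high, about 60 g, a 14 mm strip of white tape along its top off the middle, lying loose on one of the board's places (either one), its x roughly along the board's x. Origin: centre of its underside; z up.
- carton_top (a point): centre of the good carton's top face, 24 mm above its origin; axes as the carton's
- spoiled_carton: the spoiled carton: the same kraft box, 76 (x) x 46 (y) x 24 mm, about 60 g, on the board's other place, but the upright corner at +x, +y is missing, cut off diagonally from (38, -3) to (12, 23) mm: five-sided from above, same tape. Origin: centre of the underside of the uncut rectangle; z up. Both long sides are whole for x from -38 to +12 mm.
- reject_tray: fixed open-topped grey plastic tray on the desk to the robot's right, 170 (x) x 150 (y) x 40 mm high outside, walls and floor 4 mm. Origin: centre of its underside; z up.
- stamp: office date stamp standing on its face, 38 x 54 x 82 mm, about 75 g, left of the hole punch. Dark body 34 (x) x 50 (y) mm from the bottom up to 42 mm; red grip block 38 (x) x 54 (y) mm from 56 to 82 mm above the bottom, with a thinner neck between; the whole is rigid here (the grip does not press in). Origin: centre of its stamping face (underside); z up, long side along y.
- stamp_face (a point): centre of the stamp's flat stamping face, its underside; same point and axes as stamp
- hole_punch: large grey hole punch standing between the stamp and the board, 112 (x) x 298 (y) x 84 mm high, lying with its long y axis roughly along the world's x. Loose. Origin: centre of its underside; z up.
- glue_stick: upright glue stick, 28 mm diameter, 94 mm high, loose bystander beyond the board. Origin: centre of its underside.
- ink_pad: flat closed ink pad, 60 x 90 x 16 mm, loose bystander beyond the stamp. Origin: centre of its underside.

How it is judged:
On the way, in this order (a step that is already met when the one before it is completed fails the run):
1. the spoiled carton lies in the grey tray, let go (x of spoiled_carton in the frame of reject_tray between -0.075 and 0.075 m and y of spoiled_carton in the frame of reject_tray between -0.065 and 0.065 m and height (world z) of spoiled_carton below 0.032 m and linear speed of spoiled_carton below 0.03 m/s and contact force between spoiled_carton and the fingers below 0.1 N), for 0.2 s.
2. the stamp is held in the fingers over the hole punch, clear of it (x of stamp_face in the frame of hole_punch between -0.056 and 0.056 m and z of stamp_face in the frame of hole_punch above 0.084 m and contact force between stamp and the fingers above 1 N), for 0.05 s.
At the end, for the whole second after the job is handed in: The spoiled carton lies in the grey tray; the good carton is within 10 mm of where it was; the stamp is held still in the fingers, upright within 0.12 rad, its face 3 to 20 mm above the good carton's top, centred within 8 mm, long sides parallel within 0.13 rad, not touching the carton (x of spoiled_carton in the frame of reject_tray between -0.075 and 0.075 m and y of spoiled_carton in the frame of reject_tray between -0.065 and 0.065 m and height (world z) of spoiled_carton below 0.032 m and distance of carton from where it was at the start of the episode below 0.01 m and horizontal distance between stamp_face and carton_top below 0.008 m and z of stamp_face in the frame of carton_top between 0.003 and 0.02 m and angle between the y axis of stamp and the x axis of carton, either way round below 0.13 rad and angle between stamp's own z axis and vertical below 0.12 rad and linear speed of stamp below 0.02 m/s and contact force between stamp and the fingers above 1 N and contact force between stamp and carton below 0.1 N); the arm keeps its last pose, push and grip.
It fails at once if the stamp touches the good carton (contact force between stamp and carton above 0.3 N).
It fails at once if the hole punch is shifted by more than 10 mm (distance of hole_punch from where it was at the start of the episode above 0.01 m).
It fails at once if the glue stick is shifted by more than 15 mm or knocked over (distance of glue_stick from where it was at the start of the episode above 0.015 m or angle between glue_stick's own z axis and vertical above 0.4 rad).
It fails at once if the ink pad is shifted by more than 15 mm (distance of ink_pad from where it was at the start of the episode above 0.015 m).
It fails at once if the good carton is shifted by more than 20 mm (distance of carton from where it was at the start of the episode above 0.02 m).
It also fails if it takes over 59 s, if anything falls off the work surface, if the arm or the gripper's body presses on something with over 40 N, if the wrist force passes 120 N, or if a joint passes its speed limit or range.

## Working session

There is one attempt and no reset: what is moved stays moved. The work goes in short steps, Python scripts to look and compute and a tool call to move; the robot and the scene stay as the last step left them, time stands still between calls to the robot, and variables do not carry over. Pictures are saved under pics/ and viewed, at most 10 in all, crops included, and the job is handed in when it is done.

Besides the shell and the picture viewer there is one more tool, called after "Call:" by a JSON object that holds its "fn" and its "kwargs". servo_tool: Moves the arm, as the interface text tells. Its arguments: {"type":"object","properties":{"motion":{"type":"array"},"grip_force":{"type":"number"}},"required":["motion"]}

```bash
mkdir -p pics
python3 - <<'E'
from station import bot
import cv2,pickle
o=bot.get_obs();print({k:o[k] for k in('t','eef_pos','tool_rot','gripper_width')},bot.tcp_to_grasp)
for n in('top','side'):
    c=bot.read_camera(n);cv2.imwrite(f'pics/{n}0.png',cv2.cvtColor(c['img'],cv2.COLOR_RGB2BGR));print(n,c['K'],c['k1'],c['pose'])
    pickle.dump(c,open(f'{n}.pkl','wb'))
E
```

```text
{'t': 0.0, 'eef_pos': array([ 0.1972305 , -0.64487814,  0.2076209 ]), 'tool_rot': array([-8.89957489e-04,  9.89001108e-01,  1.47905277e-01, -2.11185798e-04]), 'gripper_width': 0.9977075868231823} 0.0187
top [[444.08149847   0.         316.60879098]
 [  0.         444.08149847 247.15297984]
 [  0.           0.           1.        ]] 0.007793890543695427 [[ 0.01873065 -0.98270468  0.18422995  0.36806152]
 [-0.99967685 -0.01523992  0.02034556 -0.01777899]
 [-0.01718602 -0.1845515  -0.98267257  1.24235456]
 [ 0.          0.          0.          1.        ]]
side [[513.69357717   0.         319.56948212]
 [  0.         513.69357717 246.07519043]
 [  0.           0.           1.        ]] 0.04309045669972559 [[-0.98539004 -0.09687083  0.14008041  0.44082909]
 [-0.16943347  0.4741027  -0.86401327  1.05155484]
 [ 0.01728519 -0.87512438 -0.48358923  0.66473795]
 [ 0.          0.          0.          1.        ]]
```

View pics/top0.png

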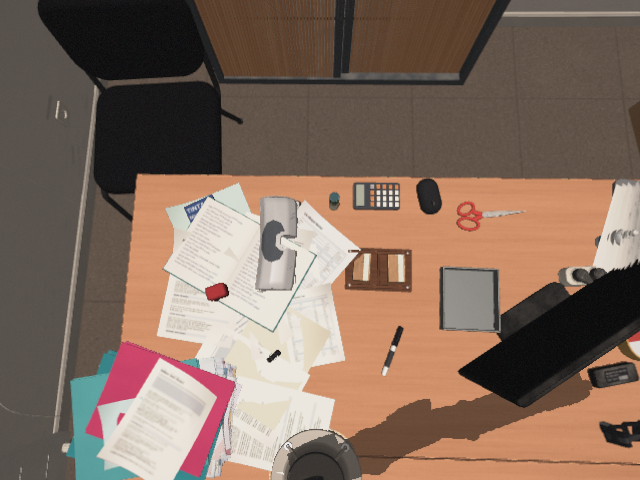

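View pics/side0.png

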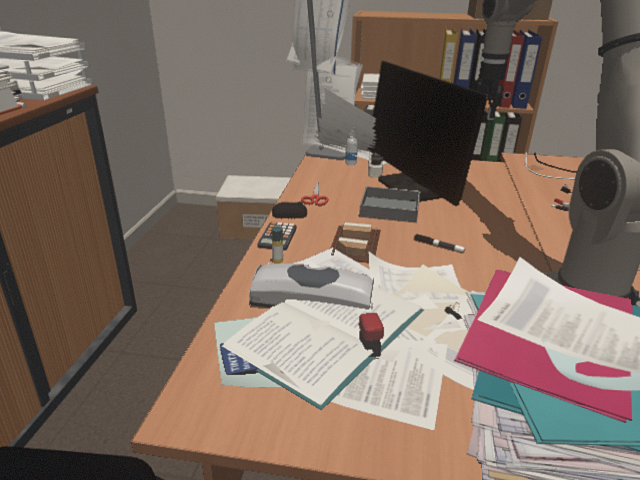

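The top view shows the board at about (378,270), the cartons at (365,268) and (395,268), the tray at (470,299), the punch at (277,244), the red stamp at (216,292) and the glue stick at (334,200). In the side view the stamp is at (371,330) and the monitor stands near the arm.

```bash
cat > h.py <<'E'
import numpy as np,cv2,pickle
def proj(c,P):
    P=np.atleast_2d(P).astype(float);T=np.linalg.inv(c['pose'])
    p=P@T[:3,:3].T+T[:3,3];s=p[:,:2]/p[:,2:];r2=(s**2).sum(1,keepdims=True);s=s*(1+c['k1']*r2)
    return s*c['K'][0,0]+c['K'][:2,2]
def unproj(c,uv,z):
    uv=np.atleast_2d(uv).astype(float);d=(uv-c['K'][:2,2])/c['K'][0,0];s=d.copy()
    for _ in range(9): s=d/(1+c['k1']*(s**2).sum(1,keepdims=True))
    r=np.c_[s,np.ones(len(s))]@c['pose'][:3,:3].T;o=c['pose'][:3,3]
    return o+r*((z-o[2])/r[:,2:])
def crop(c,x,y,w,h,k,name):
    im=cv2.cvtColor(c['img'],cv2.COLOR_RGB2BGR)[y:y+h,x:x+w]
    cv2.imwrite(name,cv2.resize(im,None,fx=k,fy=k,interpolation=cv2.INTER_CUBIC))
E
python3 - <<'E'
from h import *
t=pickle.load(open('top.pkl','rb'));s=pickle.load(open('side.pkl','rb'))
crop(t,340,240,80,60,10,'pics/c1.png');
a=t['img'];
im=cv2.cvtColor(a,cv2.COLOR_RGB2BGR);f=lambda x,y,w,h,k:cv2.resize(im[y:y+h,x:x+w],None,fx=k,fy=k,interpolation=cv2.INTER_CUBIC)
cv2.imwrite('pics/c2.png',f(180,185,130,120,5)) # 650x600
im=cv2.cvtColor(s['img'],cv2.COLOR_RGB2BGR)
cv2.imwrite('pics/c3.png',f(330,215,60,45,10))
print(proj(t,[[.197,-.645,.208],[.197,-.645,.4],[0,0,.3]]),proj(s,[[.197,-.645,.208],[.197,-.645,.0]]))
E
```

```text
[[611.01102829 416.26852748]
 [680.77608377 437.20932469]
 [312.2135827  524.88388331]] [[482.21435228 126.86057977]
 [471.4799759  187.51772085]]
```

View pics/c1.png

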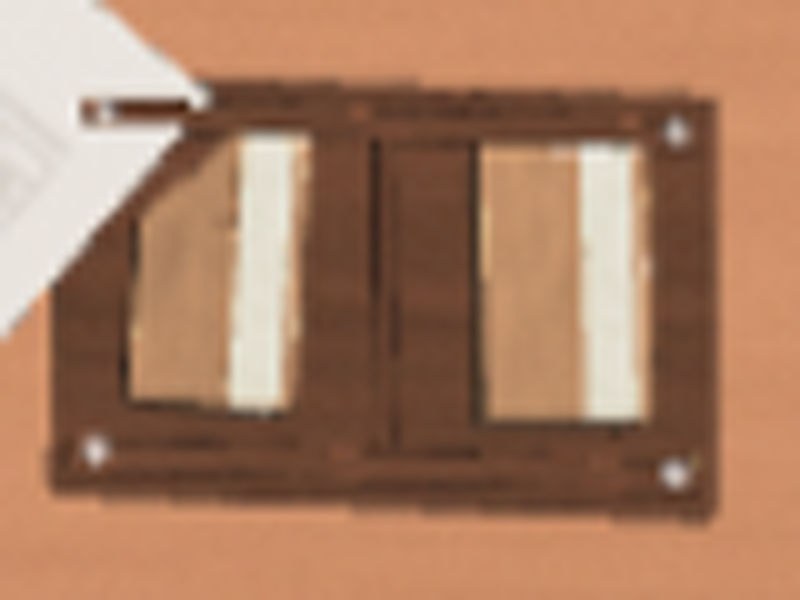

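View pics/c2.png

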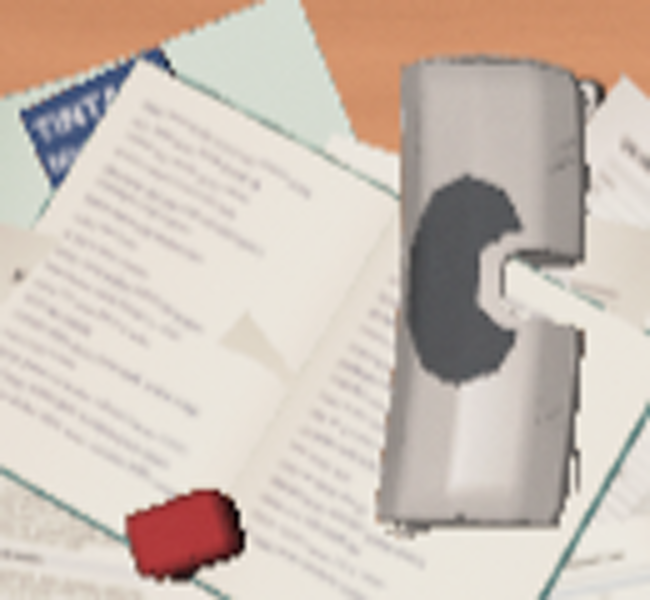

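View pics/c3.png

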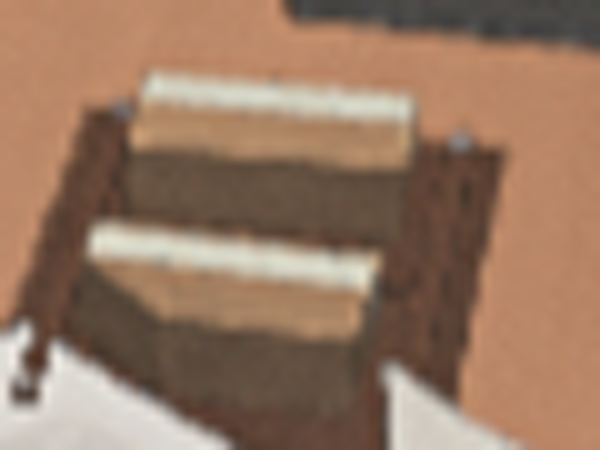

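The crops show that the spoiled carton is the left (+y) one, with its cut corner at the upper left. Its top corners in c1 are (308,135), (290,410), (130,402), (140,215) and (240,135). The good carton's are (483,147), (645,147), (648,420) and (487,418). The red stamp grip is at about (127–243, 490–578) in c2.

```bash
cat > m.py <<'E'
from h import *
from scipy.optimize import least_squares,minimize
t=pickle.load(open('top.pkl','rb'));s=pickle.load(open('side.pkl','rb'))
def place(P,x,y,a): P=np.array(P,float);c,q=np.cos(a),np.sin(a);return np.c_[x+c*P[:,0]-q*P[:,1],y+q*P[:,0]+c*P[:,1],P[:,2]]
def fit(obs,x0):
    r=lambda v:np.concatenate([(proj(c,place(P,*v))-np.array(uv)).ravel() for c,P,uv in obs])
    f=least_squares(r,x0,loss='soft_l1');return f.x,np.abs(f.fun).max()
T=lambda L:np.array(L)/10+[340,240];S=lambda L:np.array(L)/10+[330,215]
z=.030
sp=[[38,-23],[-38,-23],[-38,23],[12,23],[38,-3]];P=lambda L:np.c_[np.array(L)/1e3,np.full(len(L),z)]
print('spoiled top',fit([(t,P([[38,-23],[-38,-23],[-38,23]]),T([[308,135],[290,410],[130,402]])),(t,P([[12,23],[38,-3]]),T([[140,215],[240,135]]))],[.55,-.1,0]))
print('spoiled side',fit([(s,P([[38,-23],[-38,-23],[-38,23]]),S([[92,222],[380,255],[358,340]]))],[.55,-.1,0]))
g=P([[38,23],[38,-23],[-38,-23],[-38,23]])
print('good top',fit([(t,g,T([[483,147],[645,147],[648,420],[487,418]]))],[.55,-.2,0]))
print('good side',fit([(s,g,S([[132,150],[148,72],[412,97],[408,165]]))],[.55,-.2,0]))
b=np.array([[60,92.5,6],[60,-92.5,6],[-60,-92.5,6],[-60,92.5,6]])/1e3
print('board',fit([(t,b[1:],T([[715,97],[715,515],[52,490]]))],[.55,-.15,0]))
tr=np.array([[85,75,40],[85,-75,40],[-85,-75,40],[-85,75,40]])/1e3
print('tray',fit([(t,tr,[[441,267],[499,268],[500,332],[440,331]])],[.5,-.45,0]))
# stamp silhouette
def mask(c,box):
    h=cv2.cvtColor(c['img'],cv2.COLOR_RGB2HSV);m=((h[...,0]<8)|(h[...,0]>170))&(h[...,1]>130)
    k=np.zeros(m.shape,bool);x,y,w,hh=box;k[y:y+hh,x:x+w]=1;return (m&k).astype(np.float32)
M=[(t,mask(t,(195,275,45,40))),(s,mask(s,(350,300,40,45)))]
B=np.array([[i*.019,j*.027,k] for i in(-1,1) for j in(-1,1) for k in(.056,.082)])
def cost(v):
    e=0
    for c,m in M:
        hull=cv2.convexHull(proj(c,place(B,*v)).astype(np.float32));r=np.zeros((480*4,640*4),np.uint8)
        cv2.fillConvexPoly(r,np.round((hull+.5)*4*16).astype(np.int32),1,shift=4)
        r=cv2.resize(r.astype(np.float32),(640,480),interpolation=cv2.INTER_AREA);e+=np.abs(r-m).sum()
    return e
print([m.sum() for _,m in M],unproj(t,[[216,291]],.082))
x0=unproj(t,[[216,291]],.082)[0]
best=min((minimize(cost,[x0[0],x0[1],a],method='Nelder-Mead',options=dict(initial_simplex=[[x0[0],x0[1],a],[x0[0]+.01,x0[1],a],[x0[0],x0[1]+.01,a],[x0[0],x0[1],a+.2]])) for a in np.arange(-1.5,1.5,.4)),key=lambda r:r.fun)
print('stamp',best.x,best.fun)
# tri
def tri(a,b):
    f=lambda p:np.r_[(proj(t,p)-a)[0],(proj(s,p)-b)[0]];r=least_squares(f,[.4,-.4,.2]);return r.x.round(3),np.abs(r.fun).max().round(1)
print('mon near bot',tri([460,372],[462,200]),'near top',tri([520,405],[482,97]),'stand',unproj(t,[[535,310]],0))
print('punch top corners',unproj(t,np.array([[405,65],[578,70],[560,522],[380,520]])/5+[180,185],.06))
print('glue',unproj(t,[[334,195]],.094),'tinta',unproj(t,np.array([[25,110],[150,50]])/5+[180,185],.01))
E
python3 m.py
```

```text
spoiled top (array([ 0.54253564, -0.11828489, -0.05830978]), np.float64(0.5140482068972574))
spoiled side (array([ 0.54452755, -0.1157519 , -0.03366036]), np.float64(0.12405743747481779))
good top (array([ 0.53994925, -0.21323271,  0.00173695]), np.float64(0.46561489127549294))
good side (array([ 0.5409978 , -0.20994836,  0.04222344]), np.float64(0.4802517414154863))
board (array([ 0.54022875, -0.16662751, -0.02273446]), np.float64(0.489850638343853))
tray (array([ 0.45842552, -0.40632162, -0.01490315]), np.float64(2.418530931806231))
[np.float32(286.0), np.float32(247.0)] [[0.46466809 0.26761575 0.082     ]]
stamp [0.4655004  0.26851304 0.06258485] 448.9375
mon near bot (array([ 0.266, -0.362,  0.071]), np.float64(2.8)) near top (array([ 0.241, -0.39 ,  0.355]), np.float64(2.7)) stand [[ 0.43478688 -0.59479885  0.        ]]
punch top corners [[0.7259723  0.16347999 0.06      ]
 [0.72440842 0.06739064 0.06      ]
 [0.47421075 0.07011915 0.06      ]
 [0.47363996 0.16628222 0.06      ]]
glue [[ 0.72672567 -0.03809067  0.094     ]] tinta [[0.71108996 0.389754   0.01      ]
 [0.74808953 0.31963125 0.01      ]]
```

```bash
cat > go.py <<'E'
import sys,numpy as np
from scipy.spatial.transform import Rotation as R
from station import bot
def delta(x,y,z,psi):
    o=bot.get_obs();w=o['tool_rot'];A=R.from_quat(np.r_[w[1:],w[0]])
    B=R.from_matrix(np.array([[np.cos(psi),np.sin(psi),0],[np.sin(psi),-np.cos(psi),0],[0,0,-1]]))
    d=A.inv().apply(np.array([x,y,z])-o['eef_pos']);r=(A.inv()*B).as_rotvec(degrees=True)/5
    m=A.as_matrix();print('t',o['t'],'pos',o['eef_pos'].round(4),'psi',np.arctan2(m[1,0],m[0,0]).round(4),'q',o['q'].round(2),'shift',d.round(4),'turn',r.round(3))
if __name__=='__main__': delta(*map(float,sys.argv[1:]))
E
sed -i 's/^print(\[m.sum.*$/for c,m in M: ys,xs=np.nonzero(m);print(m.sum(),xs.mean(),ys.mean())/; s/^best=.*$/print(cost([*x0[:2],.3]));best=min((minimize(cost,[x0[0]+dx,x0[1],a],method="Powell",bounds=[(x0[0]-.03,x0[0]+.03),(x0[1]-.03,x0[1]+.03),(-.8,.9)]) for a in (0,.3,.6) for dx in (0,.01)),key=lambda r:r.fun)/' m.py
python3 m.py | tail -8; python3 go.py .42 -.32 .43 .0
```

```text
stamp [0.46563584 0.26851692 0.06542016] 450.75
mon near bot (array([ 0.266, -0.362,  0.071]), np.float64(2.8)) near top (array([ 0.241, -0.39 ,  0.355]), np.float64(2.7)) stand [[ 0.43478688 -0.59479885  0.        ]]
punch top corners [[0.7259723  0.16347999 0.06      ]
 [0.72440842 0.06739064 0.06      ]
 [0.47421075 0.07011915 0.06      ]
 [0.47363996 0.16628222 0.06      ]]
glue [[ 0.72672567 -0.03809067  0.094     ]] tinta [[0.71108996 0.389754   0.01      ]
 [0.74808953 0.31963125 0.01      ]]
t 0.1 pos [ 0.1973 -0.645   0.2077] psi 0.2969 q [ 1.17  0.48  0.02  1.56 -0.01  1.11 -0.08] shift [ 0.308  -0.246  -0.2219] turn [-0.018  0.004  3.402]
```

Call:
{"fn": "servo_tool", "kwargs": {"motion": [[[0,0,-0.04,0,0,0,0.75],[0,0,-0.08,0,0,0,0.75],[0,0,-0.12,0,0,0,0.75],[0,0,-0.16,0,0,0,0.75],[0,0,-0.2,0,0,0,0.75],[0,0,-0.225,0,0,0,0.75],[0,0,-0.225,0,0,0,0.75]]], "grip_force": 40}}

```text
t: 0.68
eef_pos: [0.1979, -0.6472, 0.4406]
tool_rot: [0.005, 0.989, 0.148, 0.001]
contact_force: [0.6, 0.2, 1.3]
gripper_width: 0.749
grasp_force: 0.0
```

```bash
python3 go.py .5385 -.117 .43 -.045; sed -i 's/^print(cost(\[/for a in (0,.3):\n  for c,m in M:\n    print(cv2.boundingRect((m*255).astype(np.uint8)),proj(c,place(B,*x0[:2],a)).min(0),proj(c,place(B,*x0[:2],a)).max(0))\nprint(cost([/' m.py; python3 m.py|tail -15|head -9
```

```text
t 0.6833 pos [ 0.1979 -0.6472  0.4406] psi 0.2966 q [ 1.15  0.37  0.04  1.2  -0.02  1.56 -0.08] shift [ 0.4807 -0.4076  0.0068] turn [ 0.117 -0.03   3.915]
286.0 216.493006993007 291.4825174825175
247.0 371.7651821862348 321.35222672064776
(206, 283, 22, 18) [205.26518609 283.59058284] [228.77143064 299.15279016]
(361, 314, 22, 17) [360.28171679 309.200172  ] [383.69415255 340.11499002]
(206, 283, 22, 18) [204.31940366 281.18288219] [229.80961938 301.53375574]
(361, 314, 22, 17) [359.05709996 309.61768508] [386.03802223 339.66154083]
502.5625
stamp [0.46563584 0.26851692 0.06542016] 450.75
mon near bot (array([ 0.266, -0.362,  0.071]), np.float64(2.8)) near top (array([ 0.241, -0.39 ,  0.355]), np.float64(2.7)) stand [[ 0.43478688 -0.59479885  0.        ]]
```

Call:
{"fn": "servo_tool", "kwargs": {"motion": [[[0.12,-0.102,0,0,0,1,0.75],[0.12,-0.102,0,0,0,1,0.75],[0.12,-0.102,0,0,0,1,0.75],[0.12,-0.102,0,0,0,1,0.75],[0.24,-0.204,0,0,0,2,0.75],[0.24,-0.204,0,0,0,2,0.75],[0.24,-0.204,0,0,0,2,0.75],[0.24,-0.204,0,0,0,2,0.75],[0.36,-0.306,0,0,0,3,0.75],[0.36,-0.306,0,0,0,3,0.75],[0.36,-0.306,0,0,0,3,0.75],[0.36,-0.306,0,0,0,3,0.75],[0.481,-0.408,0.007,0,0,3.9,0.75],[0.481,-0.408,0.007,0,0,3.9,0.75],[0.481,-0.408,0.007,0,0,3.9,0.75],[0.481,-0.408,0.007,0,0,3.9,0.75],[0.481,-0.408,0.007,0,0,3.9,0.75],[0.481,-0.408,0.007,0,0,3.9,0.75]]]}}

```text
t: 2.18
eef_pos: [0.5384, -0.1124, 0.4253]
tool_rot: [-0.0, 1.0, -0.019, -0.001]
contact_force: [-0.9, 0.2, 0.4]
gripper_width: 0.75
grasp_force: 0.0
```

```bash
sed -i 's/m=((h\[...,0\]<8).*$/m=((h[...,0]<10)|(h[...,0]>165))\&(h[...,1]>110)/;s/    k=np.zeros(m.shape/    print("sizes",m[280:345,350:390].sum());k=np.zeros(m.shape/' m.py; python3 m.py|grep -A9 sizes; python3 go.py .5385 -.117 .43 -.045
python3 - <<'E'
from h import *
t=pickle.load(open('top.pkl','rb'));s=pickle.load(open('side.pkl','rb'))
f=lambda c,x,y:cv2.resize(cv2.cvtColor(c['img'],cv2.COLOR_RGB2BGR)[y:y+50,x:x+40],None,fx=10,fy=10,interpolation=cv2.INTER_CUBIC)
cv2.imwrite('pics/st.png',np.hstack([f(t,200,270),f(s,352,305)]))
E
```

```text
sizes 58
sizes 341
301.0 216.40863787375415 291.37541528239205
341.0 371.5865102639296 322.6715542521994
(206, 283, 23, 18) [205.26518609 283.59058284] [228.77143064 299.15279016]
(360, 313, 23, 25) [360.28171679 309.200172  ] [383.69415255 340.11499002]
(206, 283, 23, 18) [204.31940366 281.18288219] [229.80961938 301.53375574]
(360, 313, 23, 25) [359.05709996 309.61768508] [386.03802223 339.66154083]
398.1875
stamp [0.46628735 0.26858701 0.1152301 ] 363.8125
mon near bot (array([ 0.266, -0.362,  0.071]), np.float64(2.8)) near top (array([ 0.241, -0.39 ,  0.355]), np.float64(2.7)) stand [[ 0.43478688 -0.59479885  0.        ]]
t 2.1833 pos [ 0.5384 -0.1124  0.4253] psi -0.0388 q [ 0.4   0.17 -0.37  1.51  0.06  1.48 -1.57] shift [ 0.0003  0.0046 -0.0048] turn [-0.01   0.024  0.071]
```

View pics/st.png

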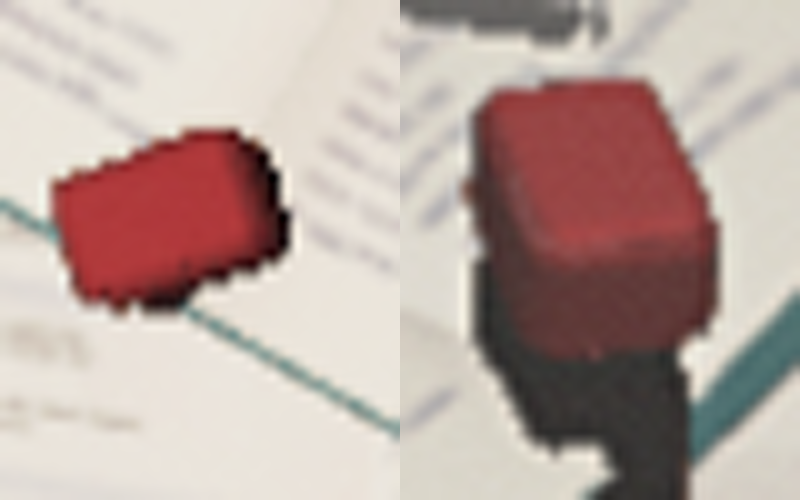

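The left half (top view) shows the stamp's red grip with corners at about (55,185), (80,298), (275,265) and (245,132). The right half (side view) shows its top face at (490,92), (650,80), (708,235) and (545,245).

```bash
cat > st.py <<'E'
exec(open('m.py').read().split('T=lambda')[0])
Q=np.array([[1,1],[-1,1],[-1,-1],[1,-1]])
C=np.c_[Q*[.018,.026],np.full(4,.082)]
A=np.array([[55,185],[80,298],[268,262],[235,130]])/10+[200,270]
D=np.array([[145,245],[308,235],[250,80],[90,92]])/10+[352,305]
print(fit([(t,C,A)],[.466,.268,.3]),fit([(s,C,D)],[.466,.268,.3]),fit([(t,C,A),(s,C,D)],[.466,.268,.3]))
E
python3 st.py; python3 go.py .5385 -.117 .06 -.045
```

```text
(array([0.46211882, 0.26758836, 0.27626447]), np.float64(1.4139945572353554)) (array([0.46550646, 0.27483958, 0.32441855]), np.float64(2.1573115550448847)) (array([0.46392948, 0.27025103, 0.28477812]), np.float64(2.7175809342061825))
t 2.1833 pos [ 0.5384 -0.1124  0.4253] psi -0.0388 q [ 0.4   0.17 -0.37  1.51  0.06  1.48 -1.57] shift [0.0011 0.0049 0.3652] turn [-0.01   0.024  0.071]
```

Call:
{"fn": "servo_tool", "kwargs": {"motion": [[[0,0.005,0.1,0,0,0.07,0.75],[0,0.005,0.2,0,0,0.07,0.75],[0,0.005,0.2,0,0,0.07,0.75],[0,0.005,0.2,0,0,0.07,0.75],[0,0.005,0.365,0,0,0.07,0.75],[0,0.005,0.365,0,0,0.07,0.75],[0,0.005,0.365,0,0,0.07,0.75],[0,0.005,0.365,0,0,0.07,0.75],[0,0.005,0.365,0,0,0.07,0.75],[0,0.005,0.365,0,0,0.07,0.75],[0,0.005,0.365,0,0,0.07,0.75],[0,0.005,0.365,0,0,0.07,0.75]]]}}

```text
t: 3.18
eef_pos: [0.5389, -0.1208, 0.0634]
tool_rot: [0.0, 1.0, -0.026, 0.001]
contact_force: [0.4, -0.7, 0.1]
gripper_width: 0.75
grasp_force: 0.0
```

Call:
{"fn": "servo_tool", "kwargs": {"motion": [[[0,-0.003,0.03,0,0,0,0.75],[0,-0.003,0.03,0,0,0,0.75],[0,-0.003,0.045,0,0,0,0.75],[0,-0.003,0.053,0,0,0,0.75],[0,-0.003,0.053,0,0,0,0.75],[0,-0.003,0.053,0,0,0,0.75]]]}}

```text
t: 3.68
eef_pos: [0.5385, -0.117, 0.0098]
tool_rot: [0.0, 1.0, -0.025, 0.0]
contact_force: [0.2, 0.5, 0.5]
gripper_width: 0.748
grasp_force: 0.0
```

```bash
python3 go.py .5385 -.117 .009 -.045
python3 - <<'E'
from h import *
from station import bot
a=bot.read_camera('top');b=bot.read_camera('side')
f=lambda c,x,y:cv2.resize(cv2.cvtColor(c['img'],cv2.COLOR_RGB2BGR)[y:y+80,x:x+80],None,fx=5,fy=5,interpolation=cv2.INTER_CUBIC)
cv2.imwrite('pics/g1.png',np.hstack([f(a,340,230),f(b,320,190)]))
E
```

```text
t 3.6833 pos [ 0.5385 -0.117   0.0098] psi -0.0499 q [ 0.33  0.56 -0.29  1.98  0.26  0.63 -1.75] shift [0.     0.     0.0008] turn [ 0.004 -0.01  -0.056]
```

View pics/g1.png

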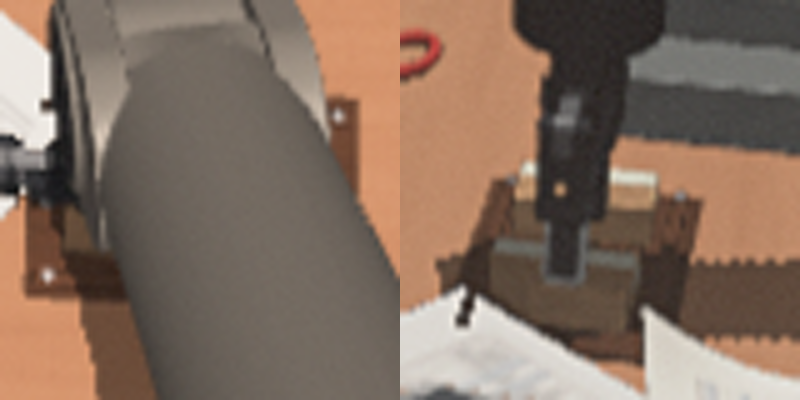

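The top view is blocked by the forearm. The side view shows the near finger in front of the spoiled carton's +y face, at about (565,250), roughly mid-length, so I'm closing.

Call:
{"fn": "servo_tool", "kwargs": {"motion": [[[0,0,0,0,0,0,0.3],[0,0,0,0,0,0,0.3],[0,0,0,0,0,0,0.3],[0,0,0,0,0,0,0.3],[0,0,0,0,0,0,0.3],[0,0,0,0,0,0,0.3],[0,0,0,0,0,0,0.3],[0,0,-0.03,0,0,0,0.3],[0,0,-0.06,0,0,0,0.3],[0,0,-0.06,0,0,0,0.3],[0,0,-0.06,0,0,0,0.3]]], "grip_force": 40}}

```text
t: 4.7
eef_pos: [0.5395, -0.1169, 0.0702]
tool_rot: [0.0, 1.0, -0.025, 0.002]
contact_force: [-0.3, -0.1, 0.3]
gripper_width: 0.301
grasp_force: 0.0
```

```bash
python3 go.py .47 -.39 .12 -.045;python3 go.py .5385 -.117 .12 -.045
```

```text
t 4.7 pos [ 0.5395 -0.1169  0.0702] psi -0.0498 q [ 0.36  0.47 -0.33  1.95  0.22  0.75 -1.71] shift [-0.0556  0.2762 -0.0498] turn [ 0.006 -0.043 -0.055]
t 4.7 pos [ 0.5395 -0.1169  0.0702] psi -0.0498 q [ 0.36  0.47 -0.33  1.95  0.22  0.75 -1.71] shift [-0.0008  0.0002 -0.0498] turn [ 0.006 -0.043 -0.055]
```

The fingers closed to 0.30 with no grip force, so I missed the carton. I'll look.

Run:
```python
from h import *
from station import bot
b=bot.read_camera('side');pickle.dump(b,open('side2.pkl','wb'))
crop(b,320,180,80,80,7,'pics/g2.png')
print(proj(b,[[.5395,-.1169,.0702],[.5395,-.1169,.0889]]))
```

```text
[[355.0301748  229.13010206]
 [355.40578498 222.55229701]]
```

View pics/g2.png

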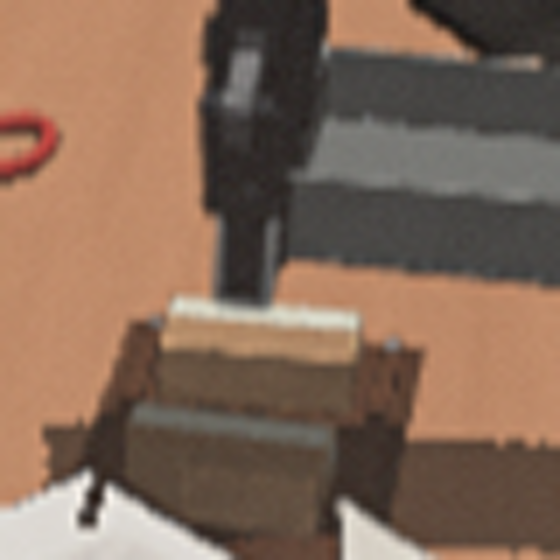

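Run:
```python
from h import *
b=pickle.load(open('side2.pkl','rb'))
for z in (.0098,.02,.03,.04): print('g1',z,(proj(b,[[.5385,-.117+.036,z],[.5385,-.117+.026,z]])-[320,190])*5+[400,0])
for z in (.07,.08,.09): print('g2',z,(proj(b,[[.5395,-.117+.018,z],[.5395,-.117-.013,z]])-[320,180])*7)
```

```text
g1 0.0098 [[563.35202918 332.8633236 ]
 [565.57007612 323.2752269 ]]
g1 0.02 [[564.32410767 315.47636956]
 [566.54444173 305.96683741]]
g1 0.03 [[565.28492736 298.30250418]
 [567.50748004 288.87130404]]
g1 0.04 [[566.253577   281.00044557]
 [568.47832399 271.64889788]]
g2 0.07 [[239.7201575  366.55274592]
 [249.10121685 328.51458171]]
g2 0.08 [[241.11620465 341.80427029]
 [250.50514193 304.12680437]]
g2 0.09 [[242.52382497 316.86803503]
 [251.92050906 279.55731139]]
```

The projections put the fingertips about 25–30 mm behind the reported TCP: z ≈ 0.04 in g1 and ≈ 0.095 in g2. The fingers therefore closed above the carton, which hasn't moved. I'll reopen and go lower in small steps, checking the force.

Call:
{"fn": "servo_tool", "kwargs": {"motion": [[[0.001,0,0,0,0,0,0.75],[0.001,0,0,0,0,0,0.75],[0.001,0,0,0,0,0,0.75],[0.001,0,0.03,0,0,0,0.75],[0.001,0,0.058,0,0,0,0.75],[0.001,0,0.062,0,0,0,0.75],[0.001,0,0.064,0,0,0,0.75],[0.001,0,0.066,0,0,0,0.75],[0.001,0,0.066,0,0,0,0.75]]]}}

```text
t: 5.5
eef_pos: [0.5397, -0.1167, 0.0034]
tool_rot: [0.0, 1.0, -0.025, 0.001]
contact_force: [-0.2, 0.7, 0.9]
gripper_width: 0.753
grasp_force: 0.0
```

Call:
{"fn": "servo_tool", "kwargs": {"motion": [[[-0.001,0,0.003,0,0,0,0.75],[-0.001,0,0.005,0,0,0,0.75],[-0.001,0,0.007,0,0,0,0.75],[-0.001,0,0.009,0,0,0,0.75],[-0.001,0,0.009,0,0,0,0.75]]]}}

```text
t: 5.92
eef_pos: [0.5378, -0.1167, -0.0066]
tool_rot: [0.0, 1.0, -0.025, -0.0]
contact_force: [-0.3, 0.8, -0.7]
gripper_width: 0.75
grasp_force: 0.0
```

Run:
```python
from h import *
from station import bot
b=bot.read_camera('side');pickle.dump(b,open('side3.pkl','wb'))
crop(b,335,195,50,70,8,'pics/g3.png')
print(bot.get_obs()['eef_pos'])
```

```text
[ 0.53792987 -0.11667386 -0.0064792 ]
```

View pics/g3.png

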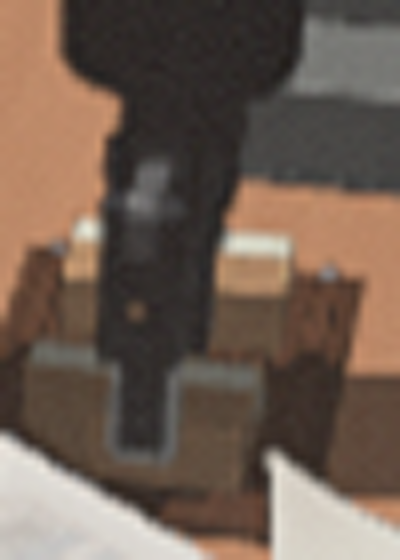

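The fingertip is at (140,455) in the crop, which is z ≈ 0.024 at TCP z -0.0066. The finger is in front of the carton's face. About 10 mm more, then close.

Call:
{"fn": "servo_tool", "kwargs": {"motion": [[[0,0,0.004,0,0,0,0.75],[0,0,0.007,0,0,0,0.75],[0,0,0.01,0,0,0,0.75],[0,0,0.01,0,0,0,0.75],[0,0,0.01,0,0,0,0.3],[0,0,0.01,0,0,0,0.3],[0,0,0.01,0,0,0,0.3],[0,0,0.01,0,0,0,0.3],[0,0,0.01,0,0,0,0.3],[0,0,0.01,0,0,0,0.3],[0,0,0.01,0,0,0,0.3]]], "grip_force": 40}}

```text
t: 6.88
eef_pos: [0.5381, -0.1167, -0.0163]
tool_rot: [0.0, 1.0, -0.025, 0.0]
contact_force: [-0.2, -0.3, 0.2]
gripper_width: 0.531
grasp_force: 41.1
```

Gripped: opening 0.53 is 45 mm, and the pad force is 41 N. Lifting and carrying over the good carton to the tray.

Call:
{"fn": "servo_tool", "kwargs": {"motion": [[[0,0,-0.03,0,0,0,0.3],[0,0,-0.06,0,0,0,0.3],[0,0,-0.1,0,0,0,0.3],[0,0,-0.1,0,0,0,0.3],[-0.01,0.04,-0.1,0,0,0,0.3],[-0.018,0.08,-0.1,0,0,0,0.3],[-0.026,0.12,-0.1,0,0,0,0.3],[-0.034,0.16,-0.1,0,0,0,0.3],[-0.042,0.2,-0.1,0,0,0,0.3],[-0.05,0.24,-0.1,0,0,0,0.3],[-0.054,0.279,-0.1,0,0,0,0.3],[-0.054,0.279,-0.1,0,0,0,0.3],[-0.054,0.279,-0.1,0,0,0,0.3],[-0.054,0.279,-0.1,0,0,0,0.3]]]}}

```text
t: 8.05
eef_pos: [0.4701, -0.392, 0.0832]
tool_rot: [-0.0, 1.0, -0.025, -0.0]
contact_force: [0.4, 0.9, -1.2]
gripper_width: 0.528
grasp_force: 41.4
```

```bash
python3 go.py .47 -.393 -.015 -.045;python3 - <<'E'
from h import *
from station import bot
b=bot.read_camera('side');crop(b,330,150,120,90,6,'pics/g4.png')
E
```

```text
t 8.05 pos [ 0.4701 -0.392   0.0832] psi -0.05 q [ 0.8   0.53 -0.28  1.8   0.19  0.84 -1.19] shift [-0.0001  0.0011  0.0982] turn [-0.011  0.003 -0.057]
```

View pics/g4.png

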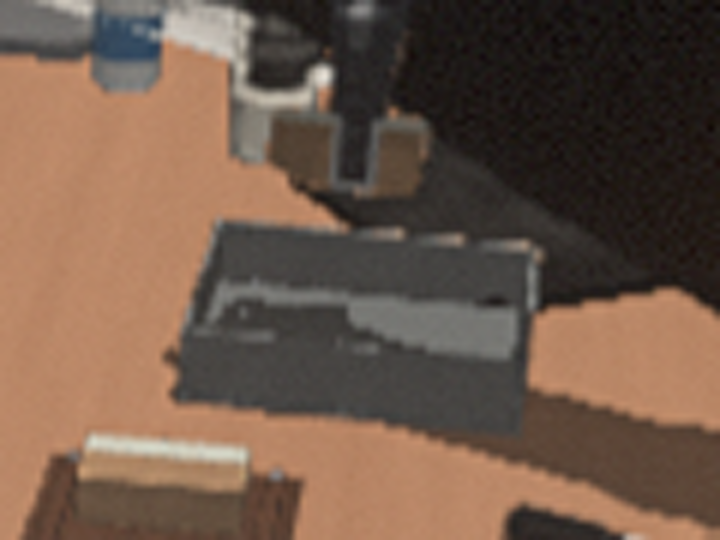

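The carton hangs over the tray at (350,155). The tray rim corners are at (217,223), (540,243), (527,360) and (185,330) in the crop. I'll check the tray against these numerically.

Run:
```python
from h import *
s=pickle.load(open('side.pkl','rb'))
p=unproj(s,np.array([[217,223],[540,243],[527,360],[185,330]])/6+[330,150],.04);print(p.round(3),p.mean(0))
```

```text
[[ 0.542 -0.476  0.04 ]
 [ 0.373 -0.484  0.04 ]
 [ 0.379 -0.335  0.04 ]
 [ 0.545 -0.336  0.04 ]] [ 0.45989837 -0.40777148  0.04      ]
```

Call:
{"fn": "servo_tool", "kwargs": {"motion": [[[0,0.002,0.04,0,0,0,0.3],[0,0.002,0.075,0,0,0,0.3],[0,0.002,0.09,0,0,0,0.3],[0,0.002,0.098,0,0,0,0.3],[0,0.002,0.098,0,0,0,0.3],[0,0.002,0.098,0,0,0,0.3],[0,0.002,0.098,0,0,0,0.7],[0,0.002,0.098,0,0,0,0.7],[0,0.002,0.098,0,0,0,0.7],[0,0.002,0.098,0,0,0,0.7],[0,0.002,0.07,0,0,0,0.7],[0,0.002,0.03,0,0,0,0.7],[0,0.002,-0.01,0,0,0,0.7],[0,0.002,-0.05,0,0,0,0.7],[0,0.002,-0.09,0,0,0,0.7],[0,0.002,-0.09,0,0,0,0.7],[0,0.002,-0.09,0,0,0,0.7]]]}}

```text
t: 9.52
eef_pos: [0.4717, -0.3959, 0.1772]
tool_rot: [0.002, 1.0, -0.025, 0.003]
contact_force: [-0.4, 0.5, -0.0]
gripper_width: 0.699
grasp_force: 0.0
```

```bash
python3 - <<'E'
from h import *
from station import bot
t=bot.read_camera('top');s=bot.read_camera('side')
for n,c in(('top',t),('side',s)):
    o=pickle.load(open(n+'.pkl','rb'));h=cv2.cvtColor(c['img'],cv2.COLOR_RGB2HSV)
    # kraft/white pixels inside the tray: project tray floor polygon
    q=np.array([[.081,.071],[.081,-.071],[-.081,-.071],[-.081,.071]])+[.459,-.407]
    m=np.zeros((480,640),np.uint8);cv2.fillConvexPoly(m,proj(c,np.c_[q,[.028]*4]).round().astype(int),1)
    k=(m>0)&(((h[...,1]>70)&(h[...,0]<30)&(h[...,2]>60))|(h[...,2]>200));ys,xs=np.nonzero(k)
    print(n,k.sum(),((np.abs(c['img'].astype(int)-o['img']).sum(2)>60)&(m>0)).sum(), unproj(c,[[xs.mean(),ys.mean()]],.028) if k.sum() else '', unproj(c,[[xs.min(),ys.max()],[xs.max(),ys.min()]],.028) if k.sum() else '')
E
python3 go.py .47 .02 .15 .8
```

```text
top 298 2102 [[ 0.47148972 -0.38586883  0.028     ]] [[ 0.43992386 -0.36644082  0.028     ]
 [ 0.51396004 -0.41800047  0.028     ]]
side 110 273 [[ 0.46898083 -0.38283963  0.028     ]] [[ 0.50881175 -0.30605226  0.028     ]
 [ 0.37790277 -0.42803521  0.028     ]]
t 9.6167 pos [ 0.4695 -0.3944  0.1732] psi -0.0498 q [ 0.82  0.43 -0.3   1.73  0.15  1.01 -1.15] shift [-0.0201 -0.414   0.0233] turn [-5.000e-03  7.000e-03 -9.738e+00]
```

The carton is in the tray, centred at about (0.472, -0.388) inside the tray's limits. Next, the stamp.

Call:
{"fn": "servo_tool", "kwargs": {"motion": [[[-0.002,-0.04,0,0,0,-1.3,0.75],[-0.004,-0.08,0,0,0,-2.6,0.75],[-0.006,-0.12,0,0,0,-3.9,0.75],[-0.008,-0.16,0,0,0,-5.2,0.75],[-0.01,-0.2,0,0,0,-6.5,0.75],[-0.012,-0.24,0,0,0,-7.8,0.75],[-0.014,-0.28,0,0,0,-9.1,0.75],[-0.016,-0.32,0,0,0,-10.4,0.75],[-0.018,-0.36,0,0,0,-11.7,0.75],[-0.02,-0.4,0,0,0,-13,0.75],[-0.022,-0.44,0,0,0,-14.3,0.75],[-0.022,-0.44,0,0,0,-14.3,0.75]]]}}

```text
t: 10.62
eef_pos: [0.4685, 0.0545, 0.173]
tool_rot: [-0.002, 0.821, 0.571, 0.001]
contact_force: [-0.5, 0.4, 1.0]
gripper_width: 0.75
grasp_force: 0.0
```

```bash
python3 go.py .4635 .27 .13 1.856
```

```text
t 10.6167 pos [0.4685 0.0545 0.173 ] psi 1.2146 q [ 0.42  0.27 -0.77  2.02  0.23  0.93 -0.82] shift [ 0.2001 -0.0797  0.044 ] turn [-0.014 -0.051 -7.35 ]
```

Call:
{"fn": "servo_tool", "kwargs": {"motion": [[[0.037,-0.015,0,0,0,-1.3,0.75],[0.074,-0.03,0,0,0,-2.6,0.75],[0.11,-0.044,0,0,0,-3.9,0.75],[0.147,-0.058,0,0,0,-5.2,0.75],[0.184,-0.073,0.01,0,0,-6.5,0.75],[0.2,-0.08,0.04,0,0,-7.35,0.75],[0.2,-0.08,0.044,0,0,-7.35,0.75],[0.2,-0.08,0.044,0,0,-7.35,0.75],[0.2,-0.08,0.044,0,0,-7.35,0.75]]]}}

```text
t: 11.37
eef_pos: [0.4676, 0.26, 0.1284]
tool_rot: [-0.001, 0.607, 0.795, -0.001]
contact_force: [0.1, -0.3, 0.1]
gripper_width: 0.747
grasp_force: 0.0
```

```bash
python3 go.py .4635 .27 .028 1.856
python3 - <<'E'
from h import *
from station import bot
# refine: where do the fingers straddle? dark pixels/red pixels extents in side view
s=bot.read_camera('side');o=pickle.load(open('side.pkl','rb'))
for n,c in (('now',s),('old',o)):
    h=cv2.cvtColor(c['img'],cv2.COLOR_RGB2HSV)[300:350,345:395];m=((h[...,0]<10)|(h[...,0]>165))&(h[...,1]>110)
    ys,xs=np.nonzero(m);print(n,m.sum(),xs.min()+345,xs.max()+345,ys.min()+300,ys.max()+300)
d=np.abs(s['img'].astype(int)-o['img']).sum(2)>60
for y in range(250,345,6): x=np.nonzero(d[y,300:440])[0]+300; print(y,''.join('#' if d[y,u] else '.' for u in range(320,420)))
print(proj(s,[[.4635,.27,.082],[.4635,.27,.158]]))
E
```

```text
t 11.3667 pos [0.4676 0.26   0.1284] psi 1.8381 q [ 0.06  0.49 -0.88  1.92  0.46  0.95 -0.76] shift [ 0.0108 -0.001   0.1004] turn [-0.036  0.008 -0.205]
now 144 362 382 314 338
old 341 360 382 313 337
250 ......................#####.......###########.###############################.......############....
256 ....................##########.###############..........................#######################.....
262 .....................####################...............................#####################....###
268 ..............................#########................................##########...................
274 .............................##########................................##########...................
280 ..............................#########............##..................########.....................
286 .........................................###########................................................
292 .....................................##############.................................................
298 ..................................#################.................................................
304 ............................................#########...............................................
310 ....................................................................................................
316 .........................................##################.........................................
322 ...........................................#############............................................
328 .............................................#......................................................
334 ....................................................................................................
340 ....................................................................................................
[[373.14197575 319.5885778 ]
 [375.97325071 285.44614294]]
```

Call:
{"fn": "servo_tool", "kwargs": {"motion": [[[0.011,0,0.03,0,0,-0.2,0.75],[0.011,0,0.055,0,0,-0.2,0.75],[0.011,0,0.07,0,0,-0.2,0.75],[0.011,0,0.08,0,0,-0.2,0.75],[0.011,0,0.088,0,0,-0.2,0.75],[0.011,0,0.088,0,0,-0.2,0.75],[0.011,0,0.088,0,0,-0.2,0.75]]]}}

```text
t: 12.0
eef_pos: [0.4659, 0.2718, 0.0422]
tool_rot: [0.0, 0.599, 0.801, 0.0]
contact_force: [0.3, 0.5, 0.4]
gripper_width: 0.752
grasp_force: 0.0
```

```bash
python3 go.py .4645 .271 .029 1.856
python3 - <<'E'
from h import *
from station import bot
s=bot.read_camera('side');o=pickle.load(open('side.pkl','rb'))
g=s['img'].astype(int);mx=g.max(2)
for y in range(290,346,3): print(y,''.join('R' if g[y,u,0]>1.5*g[y,u,1] and g[y,u,0]>70 else '#' if mx[y,u]<75 else '+' if mx[y,u]<130 else '.' for u in range(335,415)))
E
```

```text
t 12.0 pos [0.4659 0.2718 0.0422] psi 1.8564 q [-0.04  0.61 -0.79  1.97  0.6   0.81 -0.88] shift [-0.0004 -0.0016  0.0132] turn [0.008 0.    0.004]
290 ..+#######++.......######################################.........+##########...
293 ..+#######+......+#######################################+.......+##########+...
296 ...########.....+################################..+#######......+#########+....
299 +++########...+###############++++++.................+#####################.....
302 ++++########################+++++++++..................+##################......
305 .....####################+++++++++++++...............+##################+.......
308 .....+################........++++...................+#########.................
311 .............+######+................................+###+++##+.................
314 .............+####++++....+++++R##RRRRRRR#+..........+###+++##.................+
317 ............+#####++++..+##R+RRRRRRRRRRRRRR+........+####++##+..............++++
320 .............+###++++...+#R+RRRRRRRRRRRRR+RR#+......+###+++##...........++++++..
323 ..............+##++++..+###R++RRRRRRRRRRRRRRRR+......+##++...........++++++.....
326 .................++++...+#RR+++RRRRRRRRRRRRRRRR+.................+++++++........
329 .........................+##R+RRRRRRRRRRRRRRRRRR+.............+++++++...........
332 ........................+##+++RRRRRRRRRRRRRRRRRR+..........+++++++..............
335 ........................+###+RRRRRRRRRRRRRRRRRRR+.......+++++++.................
338 ........................+####+RRRRRRRRRRRRRRR+.......+++++++....................
341 ..........................+##################.....+++++++.......................
344 ............................#################+..++++++..........................
```

The pads straddle the grip block evenly: pads at columns 348–356 and 388–396, block at 359–383. I'll lower and close.

Call:
{"fn": "servo_tool", "kwargs": {"motion": [[[0,-0.001,0.005,0,0,0,0.75],[0,-0.001,0.01,0,0,0,0.75],[0,-0.001,0.013,0,0,0,0.75],[0,-0.001,0.013,0,0,0,0.75],[0,-0.001,0.013,0,0,0,0.2],[0,-0.001,0.013,0,0,0,0.2],[0,-0.001,0.013,0,0,0,0.2],[0,-0.001,0.013,0,0,0,0.2],[0,-0.001,0.013,0,0,0,0.2],[0,-0.001,0.013,0,0,0,0.2],[0,-0.001,0.013,0,0,0,0.2],[0,-0.001,0.013,0,0,0,0.2]]], "grip_force": 50}}

```text
t: 13.05
eef_pos: [0.4646, 0.2719, 0.0289]
tool_rot: [0.0, 0.599, 0.801, 0.0]
contact_force: [-0.0, 1.0, 4.2]
gripper_width: 0.449
grasp_force: 48.8
```

Gripped at 38 mm. Lifting straight up.

Call:
{"fn": "servo_tool", "kwargs": {"motion": [[[0,0,-0.02,0,0,0,0.2],[0,0,-0.05,0,0,0,0.2],[0,0,-0.08,0,0,0,0.2],[0,0,-0.11,0,0,0,0.2],[0,0,-0.14,0,0,0,0.2],[0,0,-0.14,0,0,0,0.2],[0,0,-0.14,0,0,0,0.2]]]}}

```text
t: 13.63
eef_pos: [0.4651, 0.2718, 0.1698]
tool_rot: [0.001, 0.599, 0.801, 0.001]
contact_force: [-0.1, -0.1, -1.8]
gripper_width: 0.446
grasp_force: 49.1
```

```bash
python3 go.py .5405 -.2115 .17 .015; python3 go.py .51 -.02 .17 .9
```

```text
t 13.6333 pos [0.4651 0.2718 0.1698] psi 1.8566 q [ 0.08  0.44 -0.92  1.88  0.41  1.02 -0.73] shift [-4.85e-01 -6.39e-02 -4.00e-04] turn [ 0.023 -0.027 21.103]
t 13.6333 pos [0.4651 0.2718 0.1698] psi 1.8566 q [ 0.08  0.44 -0.92  1.88  0.41  1.02 -0.73] shift [-0.2926 -0.0392 -0.0003] turn [ 0.029 -0.013 10.962]
```

Call:
{"fn": "servo_tool", "kwargs": {"motion": [[[-0.025,-0.003,0,0,0,0.8,0.2],[-0.05,-0.007,0,0,0,1.6,0.2],[-0.075,-0.01,0,0,0,2.6,0.2],[-0.1,-0.013,0,0,0,3.8,0.2],[-0.127,-0.017,0,0,0,5,0.2],[-0.154,-0.02,0,0,0,6.2,0.2],[-0.181,-0.024,0,0,0,7.4,0.2],[-0.208,-0.027,0,0,0,8.6,0.2],[-0.235,-0.031,0,0,0,9.8,0.2],[-0.262,-0.035,0,0,0,11,0.2],[-0.29,-0.038,0,0,0,12.2,0.2],[-0.318,-0.042,0,0,0,13.4,0.2],[-0.346,-0.046,0,0,0,14.6,0.2],[-0.374,-0.049,0,0,0,15.8,0.2],[-0.402,-0.053,0,0,0,17,0.2],[-0.43,-0.057,0,0,0,18.2,0.2],[-0.458,-0.06,0,0,0,19.6,0.2],[-0.485,-0.064,0,0,0,21.1,0.2],[-0.485,-0.064,0,0,0,21.1,0.2],[-0.485,-0.064,0,0,0,21.1,0.2]]]}}

```text
t: 15.3
eef_pos: [0.5384, -0.2135, 0.1664]
tool_rot: [-0.0, 1.0, 0.006, -0.002]
contact_force: [-0.6, 1.9, -1.3]
gripper_width: 0.444
grasp_force: 49.0
```

```bash
python3 go.py .5405 -.2115 .10 .015
python3 - <<'E'
from h import *
from station import bot
s=bot.read_camera('side');pickle.dump(s,open('side4.pkl','wb'));t=bot.read_camera('top');pickle.dump(t,open('top4.pkl','wb'))
g=s['img'].astype(int);mx=g.max(2)
print(proj(s,[[.5405,-.2115,.14],[.5405,-.2115,.222],[.5405,-.2115,.03]]))
for y in range(140,250,3): print(y,''.join('R' if g[y,u,0]>1.5*g[y,u,1] and g[y,u,0]>70 else '#' if mx[y,u]<75 else '+' if mx[y,u]<130 else '.' for u in range(320,400)))
E
```

```text
t 15.3 pos [ 0.5384 -0.2135  0.1664] psi 0.0125 q [ 0.57  0.39 -0.39  1.81  0.18  0.98 -1.44] shift [ 0.0024 -0.0019  0.0664] turn [-0.004  0.042 -0.028]
[[359.93976496 189.61143833]
 [361.73544358 159.89121175]
 [357.70835233 226.79125427]]
140 ++++++++++++++++++++++++++++........+###+...+######++###########################
143 .++++++++++++++++++++++++++++.......###############++###########################
146 +++.........+...+....++++++++++....+##############++############################
149 ++++++++++++.............+++++++.+..+###########################################
152 ++++++++++++++++++++++...++++++++++++############..+############################
155 +++++++++++++++++++++++++++++++++++..+#########+...+############################
158 ........++++++++#####+##++++++++++++###########+...+#####+#+####################
161 .........................++++++.+##RRR+######++RRRR##########+...+##############
164 ...........................+++..+RRRR++######++RRRRRR######++.........+#########
167 ................................+RRRR++######++RRRRR+.........+............+####
170 ....
[... 1586 characters left out ...]
....................
227 ...........+++++++#####++++++++++++++++++++++++++++.............................
230 .........++++++++######++++++++++++++++++++++++++++#########+...................
233 .......+++++++++######+++++++++++++++++++++++++++++#########++++++++++++++++++++
236 .......++++++++##+++##++++++++++++++++++++++++++++#########+++++++++++++++++++++
239 ..............+++++++++++##########+++++########++###++####+++++++++++++++++++++
242 .............++++++++++++++######+++++++++++++++++++++++++++++++++++++++++++++++
245 ............+++++++++++++++++++++++++++++++++++++++++++++.............++++++++++
248 .............++++++++++++++++++++++++++++++++++++++++++++.......................
```

Run:
```python
from h import *
s=pickle.load(open('side4.pkl','rb'));o=pickle.load(open('side.pkl','rb'))
x,y,z=.5384,-.2135,.1374
for nm,P in(('body bottom near',[[x+.025,y+.017,z],[x-.025,y+.017,z]]),('grip near top',[[x+.027,y+.019,z+.082],[x-.027,y+.019,z+.082]]),('grip near bot',[[x+.027,y+.019,z+.056],[x-.027,y+.019,z+.056]])): print(nm,proj(s,P).round(1).tolist())
g=cv2.cvtColor(s['img'],cv2.COLOR_RGB2GRAY).astype(int)
for u in (354,358,362,366,369): print(u,g[184:200,u].tolist())
for r in (164,168,180,184): print(r,g[r,346:380].tolist())
# good carton front top edge & side edges (old image)
g=cv2.cvtColor(o['img'],cv2.COLOR_RGB2GRAY).astype(int)
print('carton pred',proj(o,[[.5405+.038,-.2115+.023,.03],[.5405-.038,-.2115+.023,.03],[.5405+.038,-.2115-.023,.03],[.5405-.038,-.2115-.023,.03]]).round(1).tolist())
for u in (348,352,356,360,364,368): print(u,g[218:242,u].tolist())
for r in (226,229,235): print(r,g[r,336:378].tolist())
```

```text
body bottom near [[350.6, 192.0], [369.6, 193.6]]
grip near top [[351.3, 162.4], [372.5, 163.9]]
grip near bot [[350.8, 172.0], [371.8, 173.6]]
354 [52, 51, 55, 59, 47, 37, 40, 66, 122, 150, 149, 149, 150, 149, 149, 150]
358 [102, 105, 112, 116, 94, 45, 35, 55, 119, 153, 151, 149, 149, 149, 148, 150]
362 [122, 123, 123, 123, 96, 45, 34, 46, 114, 153, 152, 140, 136, 137, 130, 120]
366 [125, 124, 126, 125, 99, 50, 35, 36, 45, 56, 56, 60, 71, 101, 119, 120]
369 [41, 41, 36, 40, 38, 40, 36, 42, 52, 66, 72, 71, 68, 95, 122, 121]
164 [135, 107, 118, 126, 133, 130, 85, 56, 50, 56, 56, 74, 89, 52, 39, 47, 37, 38, 59, 93, 72, 52, 55, 54, 53, 49, 48, 67, 55, 54, 56, 56, 65, 86]
168 [149, 146, 147, 149, 152, 154, 78, 48, 53, 53, 57, 84, 82, 49, 39, 45, 42, 40, 74, 98, 65, 52, 52, 51, 54, 45, 56, 127, 132, 128, 131, 128, 132, 133]
180 [150, 150, 150, 149, 153, 154, 107, 51, 37, 37, 38, 36, 35, 36, 39, 35, 36, 33, 37, 39, 31, 38, 35, 29, 45, 115, 146, 150, 147, 147, 152, 149, 83, 34]
184 [150, 149, 148, 152, 154, 153, 84, 39, 52, 105, 108, 107, 102, 109, 101, 111, 122, 123, 125, 126, 125, 127, 90
[... 723 characters left out ...]
131, 146, 146, 146, 143, 143, 182, 213, 192, 148, 138, 143, 148, 128, 82, 79, 82, 83, 85, 83, 78, 75, 89, 93]
226 [148, 150, 104, 78, 71, 85, 102, 115, 144, 143, 141, 144, 143, 143, 143, 144, 144, 142, 141, 151, 149, 148, 160, 161, 173, 173, 175, 174, 188, 189, 193, 192, 192, 190, 196, 141, 148, 150, 150, 148, 145, 147]
229 [151, 104, 76, 69, 79, 75, 69, 137, 140, 128, 128, 127, 129, 129, 131, 138, 139, 143, 149, 151, 146, 149, 149, 147, 144, 145, 142, 139, 142, 142, 141, 141, 143, 146, 152, 103, 87, 97, 94, 121, 121, 98]
235 [76, 74, 73, 77, 63, 75, 67, 79, 83, 86, 85, 84, 85, 87, 85, 85, 87, 85, 85, 86, 84, 83, 87, 86, 84, 85, 82, 85, 83, 84, 81, 82, 83, 84, 76, 73, 76, 78, 78, 80, 64, 72]
```

Call:
{"fn": "servo_tool", "kwargs": {"motion": [[[0.002,-0.001,0.02,0,0,0.15,0.2],[0.004,-0.001,0.04,0,0,0.15,0.2],[0.005,-0.001,0.06,0,0,0.15,0.2],[0.005,-0.001,0.072,0,0,0.15,0.2],[0.005,-0.001,0.078,0,0,0.15,0.2],[0.005,-0.001,0.081,0,0,0.15,0.2],[0.005,-0.001,0.081,0,0,0.15,0.2],[0.005,-0.001,0.081,0,0,0.15,0.2],[0.005,-0.001,0.081,0,0,0.15,0.2]]]}}

```text
t: 16.15
eef_pos: [0.5457, -0.2108, 0.0887]
tool_rot: [0.0, 1.0, 0.001, 0.001]
contact_force: [0.4, -0.9, -1.1]
gripper_width: 0.448
grasp_force: 49.0
```

```bash
cat > fin.py <<'E'
from h import *
from station import bot
from scipy.spatial.transform import Rotation as R
o=bot.get_obs();print(o['t'],o['eef_pos'].round(4),o['tool_rot'].round(4),o['grasp_force'])
ims=[bot.read_camera('side') for _ in range(4)];s=ims[0]
g=np.mean([cv2.cvtColor(c['img'],cv2.COLOR_RGB2GRAY).astype(float) for c in ims],0)
np.save('g.npy',g)
x,y=o['eef_pos'][:2];z=o['eef_pos'][2]-.029
pr=lambda p:proj(s,p)[0].round(1).tolist()
print('pred bottom near',pr([x+.025,y+.017,z]),pr([x-.025,y+.017,z]),'grip bot',pr([x+.027,y+.019,z+.056]),pr([x-.027,y+.019,z+.056]))
u0,v0=np.round(proj(s,[[x,y+.017,z]])[0]).astype(int)
for v in range(v0-34,v0+22): print(v,g[v,u0-19:u0+18].astype(int).tolist() if v%2==0 or v>v0-4 and v<v0+4 else '')
E
python3 fin.py | grep -v "^[0-9]* $"
```

```text
16.15 [ 0.5457 -0.2108  0.0887] [3.0e-04 1.0e+00 1.4e-03 9.0e-04] 49.03587821936526
pred bottom near [346.5, 218.8] [365.0, 220.5] grip bot [346.5, 200.0] [366.9, 201.7]
186 [146, 148, 147, 146, 146, 147, 147, 149, 149, 148, 151, 153, 140, 135, 126, 62, 40, 43, 43, 43, 44, 43, 44, 40, 39, 47, 110, 138, 137, 146, 126, 126, 131, 133, 135, 142, 145]
188 [147, 149, 146, 146, 146, 147, 147, 148, 149, 150, 154, 124, 63, 47, 46, 42, 41, 43, 41, 43, 45, 43, 41, 40, 40, 44, 49, 52, 48, 55, 47, 60, 65, 67, 66, 67, 70]
190 [149, 147, 146, 146, 147, 148, 148, 151, 149, 153, 153, 86, 47, 49, 51, 55, 79, 69, 47, 39, 39, 39, 43, 76, 70, 54, 48, 48, 49, 48, 44, 53, 67, 69, 70, 70, 71]
192 [148, 146, 145, 145, 147, 149, 150, 149, 150, 153, 154, 74, 46, 56, 54, 60, 95, 67, 45, 46, 50, 42, 47, 95, 85, 59, 50, 52, 52, 51, 49, 54, 70, 71, 70, 72, 71]
194 [148, 146, 146, 145, 147, 149, 150, 151, 151, 153, 138, 69, 50, 53, 55, 61, 97, 63, 43, 41, 42, 41, 51, 96, 77, 57, 54, 55, 56, 53, 52, 60, 69, 72, 71, 69, 71]
196 [147, 146, 145, 145, 148, 151, 149, 150, 150, 152, 126, 64, 50, 54, 55, 64, 98, 61, 43, 43
[... 3753 characters left out ...]
 81, 81, 80, 83, 83, 85, 86, 86, 84, 83, 82, 83, 84, 81, 83, 84, 81, 84, 74, 54, 50, 48]
234 [50, 50, 52, 50, 50, 66, 86, 87, 86, 85, 84, 84, 84, 85, 84, 85, 83, 83, 83, 83, 82, 83, 84, 84, 82, 83, 82, 81, 83, 81, 83, 83, 82, 67, 52, 49, 49]
236 [53, 51, 51, 50, 52, 67, 76, 76, 80, 83, 81, 81, 85, 86, 83, 82, 83, 81, 86, 84, 84, 84, 82, 82, 82, 81, 81, 82, 83, 82, 82, 82, 86, 60, 49, 49, 50]
238 [78, 80, 63, 65, 54, 53, 51, 50, 51, 50, 50, 50, 49, 50, 49, 50, 53, 57, 58, 64, 66, 65, 64, 73, 77, 71, 70, 72, 73, 75, 77, 80, 83, 56, 47, 48, 50]
240 [81, 66, 65, 67, 69, 71, 67, 55, 53, 53, 51, 52, 51, 51, 48, 49, 53, 62, 65, 68, 62, 62, 62, 64, 63, 63, 63, 62, 51, 49, 62, 62, 53, 48, 51, 70, 79]
```

Call:
{"fn": "servo_tool", "kwargs": {"motion": [[[-0.003,0.002,0.005,0,0,0,0.2],[-0.003,0.002,0.01,0,0,0,0.2],[-0.003,0.002,0.014,0,0,0,0.2],[-0.003,0.002,0.017,0,0,0,0.2],[-0.003,0.002,0.019,0,0,0,0.2],[-0.003,0.002,0.019,0,0,0,0.2],[-0.003,0.002,0.019,0,0,0,0.2],[-0.003,0.002,0.019,0,0,0,0.2]]]}}

```text
t: 17.02
eef_pos: [0.5421, -0.2126, 0.0687]
tool_rot: [-0.0, 1.0, 0.001, 0.0]
contact_force: [-0.2, 0.3, -0.4]
gripper_width: 0.445
grasp_force: 49.0
```

```bash
python3 go.py .543 -.213 .068 0; python3 fin.py | grep -v "^[0-9]* $"|head -34|tail -24
```

```text
t 17.0167 pos [ 0.5421 -0.2126  0.0687] psi 0.0028 q [ 0.54  0.52 -0.35  1.88  0.25  0.79 -1.51] shift [0.0009 0.0004 0.0007] turn [-0.    -0.002  0.032]
208 [149, 150, 149, 149, 149, 149, 150, 152, 150, 151, 154, 141, 65, 37, 38, 57, 85, 80, 83, 84, 79, 80, 88, 88, 53, 38, 43, 41, 42, 47, 68, 70, 69, 68, 70, 70, 68]
210 [150, 148, 148, 149, 150, 150, 150, 150, 149, 151, 152, 114, 54, 38, 41, 39, 40, 43, 43, 43, 48, 50, 51, 40, 39, 38, 39, 40, 38, 52, 69, 71, 70, 71, 71, 73, 68]
212 [148, 149, 149, 149, 149, 149, 148, 150, 150, 151, 152, 90, 47, 42, 42, 43, 40, 40, 43, 43, 44, 44, 43, 43, 41, 42, 43, 41, 41, 53, 71, 72, 73, 72, 71, 72, 71]
214 [148, 149, 148, 149, 149, 150, 151, 152, 151, 149, 152, 80, 42, 38, 42, 43, 41, 42, 38, 40, 40, 40, 40, 37, 38, 38, 40, 39, 40, 54, 70, 73, 71, 73, 70, 71, 72]
216 [148, 148, 147, 150, 149, 150, 151, 149, 148, 150, 152, 76, 38, 61, 95, 95, 95, 93, 91, 90, 93, 92, 92, 93, 95, 95, 73, 43, 41, 69, 79, 68, 71, 75, 67, 69, 68]
218 [147, 147, 148, 149, 150, 152, 152, 151, 149, 151, 154, 70, 41, 90, 108, 108, 103, 106, 105, 107, 121, 125, 125, 125, 12
[... 2210 characters left out ...]
 54, 55, 59, 66, 65, 65, 64, 74, 75, 71, 70, 71, 73, 74, 75, 80, 80, 55, 47, 48, 49, 53]
240 [65, 63, 69, 68, 72, 68, 70, 67, 55, 51, 52, 51, 52, 50, 50, 51, 49, 51, 69, 77, 74, 64, 62, 62, 63, 63, 63, 63, 63, 63, 63, 62, 61, 63, 72, 80, 82]
242 [69, 75, 80, 80, 81, 80, 74, 54, 50, 51, 51, 51, 50, 52, 53, 50, 53, 65, 66, 67, 65, 67, 69, 69, 68, 69, 69, 71, 73, 73, 77, 78, 77, 68, 76, 80, 66]
244 [74, 79, 81, 80, 80, 82, 82, 79, 79, 79, 79, 77, 66, 65, 63, 66, 76, 76, 74, 72, 74, 75, 76, 76, 75, 71, 71, 72, 71, 65, 65, 63, 66, 76, 79, 81, 67]
246 [77, 81, 80, 81, 80, 80, 79, 78, 77, 78, 77, 76, 77, 77, 79, 79, 78, 75, 74, 73, 76, 75, 76, 76, 75, 77, 76, 79, 77, 76, 77, 76, 72, 78, 79, 74, 72]
```

The stamp sits centred over the good carton in the side view, within about 0.5 mm along x and with roughly 1 cm of gap. It is gripped at 49 N with no contact force. Handing in.

```bash
python3 -c "
from station import bot
o=bot.get_obs();print(o['eef_pos'],o['joint_vel'].round(3));print(bot.hand_in())"
```

```text
[ 0.54211427 -0.2126826   0.06879572] [-0.001  0.002  0.     0.002  0.    -0.     0.001]
the job is handed in; nothing more can be done
None
```

I handed the job in at about 17 s: the spoiled carton is let go in the tray, and the stamp is held upright roughly 1 cm above the middle of the good carton. The hand-in returned no verdict, and I didn't measure the punch, glue stick or ink pad afterwards.

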